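Fit the reader card into the key coder

TASK

Take the circuit card with the red grip out of its wooden stand and slide it down the two leaning black guides of the blue key coder until you feel it meet the contacts; do not press it home by hand. Let go of it, then swing both red ejector levers fully inward so that they drive the card home. Handle it gently, never forcing it hard onto the contacts, and leave the card with the grey grip and the other things on the bench alone.

Things in the scene. Friction and masses are not known exactly. Their poses are not given: they have to be found in the camera images.
- card_grip (a point): Centre of the red grip (12 thick, 36 wide, 24 high) of the card to be fitted. The card (120 g) is a green board 5 thick (x), 80 wide (y), 95 high (z); the grip stands on the middle of its upper edge. This point is 107 mm above the lower edge, 12 under the grip's top. Starts upright in a stand. z = up from lower edge to grip.
- card_foot (a point): Middle of the lower edge of the same card, 107 mm below the grip's centre along the card's z; same axes (x thickness, y width, z towards the grip).
- stand_a: Wooden stand of the card with the red grip, 56x110x36 mm, origin under its centre; fixed. The card stands 30 mm deep in a slot in its top, 7 mm wide and 82 mm long, and lifts straight out. Between the stands and the coder is a big fixed grey machine (x from 0.45 m, y from -0.1 to 0.3 m, some 0.25 m high at the back): carry the card round its front, high.
- card_bay: Leaning card bay of the blue key coder (fixed). Origin: where the middle of the card's lower edge is when fully home. z runs up along the guides, leaning 0.45 rad (26 degrees) from vertical towards the coder's front (the side without the blue housing), which roughly faces the robot. y = bay width, to the left seen from the front; x = card thickness, away from the front.
- bay_mouth (a point): Middle of the guides' mouth, at z = 73 mm of the bay. Two black U guides, one for each side edge of the card (lips at bay y = 34 to 42 mm either side), are 7 mm wide inside in x and 83 mm apart between their backs in y, from bay z = 2 to 60 mm; above that they flare to 21 mm in x (at z = 73) and 93 mm in y (at z = 82). Cheeks and lever brackets at y = 52 to 68 mm either side reach z = 106 mm.
- bay_seat (a point): Same point as the bay's origin: the card's lower edge when home. A brass contact strip first stops the card with its lower edge somewhere from z = 5 to 9 mm (differs from run to run, has to be felt). It resists with some 10 N and stays where it is pushed; the levers must drive the card on from there to z = 0.
- lever_left (a joint): Left red ejector lever (bay +y). 0 = fully closed (inward), 1.2 rad = fully outward; starts open. It turns about the bay's x at bay y = +60, z = 98 mm. At 0 a steel toe 23 mm long points inward over the card's upper edge; it pushes the card down as the lever closes. Stays where it is left. The arm leans (value - 0.26) rad outward from the bay's z.
- lever_right (a joint): Right red ejector lever at the bay's y = -60, z = 98 mm; the mirror image of the left one: 0 = fully closed, 1.2 = fully outward.
- lever_left_tip (a point): Centre of the round end (radius 6 mm) of the left lever's arm, 46 mm from its pivot. Pushing it inward, for example with the side of the shut fingers, closes the lever; while the lever drives the card the end needs 6 to 10 N. A fixed grinder (from x = 0.53 m, y -0.28 to -0.05, 0.24 m high) stands behind.
- lever_right_tip (a point): Centre of the round end (radius 6 mm) of the right lever's arm, 46 mm from its pivot; works like the left one. Keep clear of a fixed black ball knob of the neighbouring machine on the right: x = 0.40, y = -0.46 m, its top at z = 0.215 m.
- spare_card_grip (a point): Centre of the grey grip of a second, otherwise identical card in an identical stand; must be left alone.
- padlock_2: Loose brass padlock 63x42x19 mm lying on the bench; origin under its centre. Bystander.
- caliper: Loose steel caliper 56x200x9 mm lying on the bench; origin under its centre. Bystander.
- marker: Loose black marker pen 18x132x18 mm lying on the bench; origin under its centre. Bystander.
- tin: Loose small round metal tin, 46 mm wide, 32 mm high; origin under its centre. Bystander.

How it is judged:
By the outcome, as a careful person would: the job done as asked, in the order asked, and still so for the second after the job is handed in, with the robot touching nothing.
It also fails if it takes over 72 s, if anything falls off the work surface, if the arm or the gripper's body presses on something with over 40 N, if the wrist force passes 120 N, or if a joint passes its speed limit or range.

ROBOT

A 6-joint arm with a two-finger parallel gripper is mounted at the origin on a cart in front of the work surface, level with it; the furniture and walls round the work are solid. World frame = base frame: x ahead of the robot, y to its left, z up, the work surface at z = 0. Lengths are in m, angles in rad, forces in N, time in s.
With the tool pointing down it reaches from about 0.425 to 0.925 m from the base axis. Payload 12.5 kg.
Tool frame: the origin (TCP) lies at the very end of the fingers, on their centre line; the grasp point (between the pads) lies 19 mm behind it; z points along the fingers, y is the direction in which the jaws open and shut (so a half turn about z gives the same grasp; the last joint's range is limited). The gripper opens to 85 mm and grips with 20 to 120 N. Pads are 22 mm wide; open, the fingers measure 114 mm over their backs; the gripper's body (76 mm by 85 mm) begins 54 mm behind the grasp point. The pads swing forward as they close: fully open they stand 13 mm farther back than shut.
Start: joints at [-1.39, 0.491, 1.559, -0, 1.092, -0.106], TCP at [0.177, -0.599, 0.231] pointing down, gripper open.
Joint ranges: [-3.1, 3.1], [-0.84, 2.19], [0.05, 2.79], [-1.13, 4.28], [0.06, 2.93], [-2.69, 2.69]. Speed limits (rad/s): [2.22, 2.22, 2.79, 3.14, 3.14, 3.14].

INTERFACE

Orientations are given as a 3x3 rotation matrix whose columns are the frame's x, y, z axes.
In Python, from bench import robot gives the robot as it stands. Calls block until the motion is done:
- robot.reach(position, orientation): joint-space move of the TCP to a pose.
- robot.move_l(position, max_speed=0.15, orientation=None, force_limit=None): straight line of the TCP; orientation=None keeps the orientation; max_speed is the mean speed in m/s. With force_limit (N) it stops when the force on the tool has changed by that much, and returns True; else False.
- robot.goto_joints(angles): joint-space move.
- robot.grip(opening, strength=None): finger opening in m; strength is the grip in N (None keeps the last); returns when the fingers have stopped.
- robot.dwell(seconds).
- robot.ik(position, orientation): joint angles nearest the present ones, or None.
- robot.read_state(): the state.
- robot.camera(name): name is "side" or "top" or "wrist"; returns the picture (420x560x3 uint8, red, green, blue); there is no depth.
- robot.camera_info(name): a dict with "fx", "fy", "cx", "cy" (pixels), "world_from_camera" (4x4, takes a point from camera to world coordinates). Camera axes: x right, y up, looking along -z (the intrinsics and any distortion apply to the point x, -y, -z); pixel columns grow to the right and rows downward; lengths in m; the calibration is good to about 2 mm. A picture is of the moment at which its call begins: read the wrist's pose just before it. camera_info takes no time and is no camera call; for the wrist camera it gives the pose at the moment of the call.
A pose or a line that the arm cannot do raises robot.PlanningError and nothing moves.
- robot.close_job(): hands the job in, once; it reports no verdict.
The state is a dict: "time_s": time; "joint_pos": joint angles; "joint_velocities": joint speeds; "joint_efforts": joint torques, N m; "position": TCP position; "tcp_rot": TCP orientation; "contact_force": force on the tool from outside, world axes, zero at the start; "torque": the same for the moment, N m; "width": finger opening in m.
Only numpy, scipy, OpenCV 4.12 (cv2) and the standard library are available. Lean on these libraries where they do the work, as an engineer would, in place of code of your own. Each camera call takes 0.05 s, during which the arm holds its last target.

## Working session

There is one attempt and no reset: what is moved stays moved. The work goes in short steps, each a Python script; the robot and the scene stay as the last script left them, time stands still between calls to the robot, and variables do not carry over. Pictures are saved under pics/ and viewed, and the job is handed in when it is done.

```bash
ls; mkdir -p pics; python3 - <<'E'
from bench import robot
import cv2
s=robot.read_state()
for k in s: print(k,s[k])
for n in ["side","top","wrist"]:
    i=robot.camera_info(n); print(n,i)
    cv2.imwrite(f"pics/{n}0.png",robot.camera(n)[:,:,::-1])
E
```

```text
pics
time_s 0.0
joint_pos [-1.38956661e+00  4.91556686e-01  1.55945613e+00  1.87855442e-05
  1.09174139e+00 -1.05588046e-01]
joint_velocities [ 0.00144242  0.0026889   0.00017566 -0.00124348  0.00051367  0.00056871]
joint_efforts [ 3.55421595e-03 -6.18437934e+01 -2.61583167e+01  7.26511894e-05
  4.13629590e-03  1.49729675e-05]
position [ 0.17680315 -0.59922205  0.23072724]
tcp_rot [[ 9.59151456e-01  2.82892998e-01 -1.92959021e-04]
 [ 2.82893029e-01 -9.59150782e-01  1.14553141e-03]
 [ 1.38986018e-04 -1.15332488e-03 -9.99999325e-01]]
contact_force [-0.13200118 -0.49309393 -0.54575056]
torque [ 0.0145275   0.01078111 -0.01218802]
width 0.08552084435685825
side {'fx': 418.137926779955, 'fy': 418.137926779955, 'cx': 280.22831030883526, 'cy': 211.78234792534946, 'world_from_camera': array([[ 0.9636773 ,  0.07116943, -0.25741207,  0.12236134],
       [-0.26575925,  0.35089675, -0.89791062, -1.28820326],
       [ 0.02642127,  0.93370573,  0.35706517,  0.66137553],
       [ 0.        ,  0.        ,  0.        ,  1.        ]])}
top {'fx': 395.6827270908788, 'fy': 395.6827270908788, 'cx': 274.4269084267934, 'cy': 209.71515996186437, 'world_from_camera': array([[-0.0192424 ,  0.97868407, -0.20446816,  0.26807215],
       [-0.99981196, -0.0183445 ,  0.00628611,  0.09332632],
       [ 0.00240125,  0.20455067,  0.97885303,  1.2986227 ],
       [ 0.        ,  0.        ,  0.        ,  1.        ]])}
wrist {'fx': 328.56070717063574, 'fy': 328.56070717063574, 'cx': 277.6144034898795, 'cy': 205.4927168812672, 'world_from_camera': array([[ 2.82652947e-01,  9.15683968e-01,  2.85709961e-01,
         2.48522241e-01],
       [-9.59222141e-01,  2.69685988e-01,  8.46306828e-02,
        -5.77424740e-01],
       [ 4.42986309e-04, -2.97980432e-01,  9.54571876e-01,
         3.73428937e-01],
       [ 0.00000000e+00,  0.00000000e+00,  0.00000000e+00,
         1.00000000e+00]])}
```

View pics/side0.png

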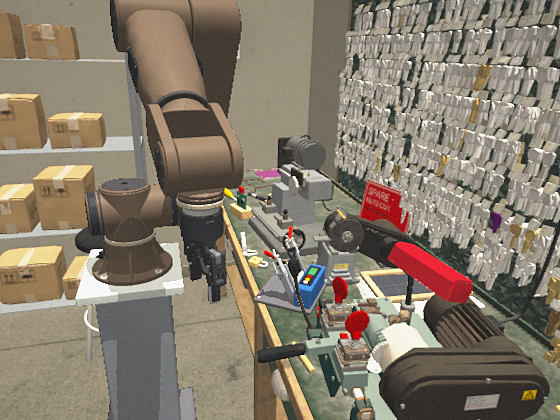

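View pics/top0.png

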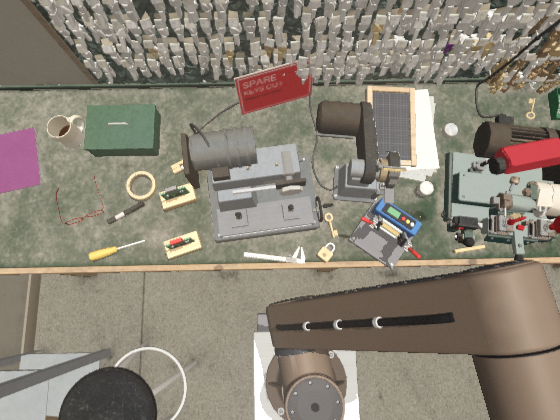

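View pics/wrist0.png

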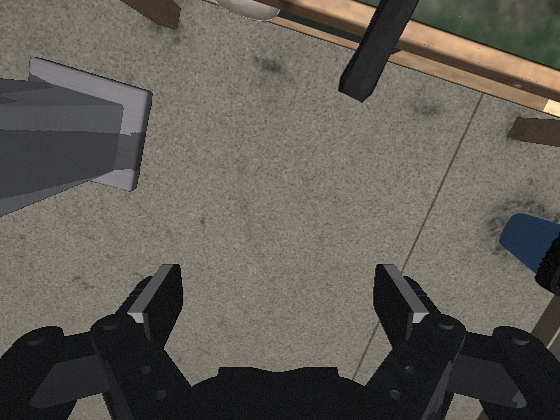

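The top view shows the red card's stand near (182,243), the grey one near (178,195), and the coder near (388,232) with its red lever ends. Next I zoom in and get rough positions.

```bash
cat > h.py <<'E'
import numpy as np, cv2
def proj(info,P):
    T=np.linalg.inv(info["world_from_camera"]); c=T[:3,:3]@np.asarray(P,float)+T[:3,3]
    return np.array([info["fx"]*c[0]/-c[2]+info["cx"], info["fy"]*c[1]/c[2]+info["cy"]])
def ray(info,uv):
    W=info["world_from_camera"]
    d=np.array([(uv[0]-info["cx"])/info["fx"],-(uv[1]-info["cy"])/info["fy"],-1.])
    return W[:3,3].copy(), W[:3,:3]@d
def atz(info,uv,z):
    o,d=ray(info,uv); return o+d*(z-o[2])/d[2]
def tri(obs):
    A=np.zeros((3,3));b=np.zeros(3)
    for info,uv in obs:
        o,d=ray(info,uv);d=d/np.linalg.norm(d);M=np.eye(3)-np.outer(d,d);A+=M;b+=M@o
    p=np.linalg.solve(A,b)
    return p,[np.round(proj(i,p)-uv,1) for i,uv in obs]
def crop(img,x0,y0,x1,y1,f,name):
    cv2.imwrite(name,cv2.resize(img[y0:y1,x0:x1],None,fx=f,fy=f,interpolation=cv2.INTER_CUBIC))
E
python3 - <<'E'
from h import *
from bench import robot
t=cv2.imread("pics/top0.png");s=cv2.imread("pics/side0.png")
a=cv2.resize(t[170:270,140:220],None,fx=5,fy=5,interpolation=cv2.INTER_CUBIC)
b=cv2.resize(t[180:280,340:440],None,fx=5,fy=5,interpolation=cv2.INTER_CUBIC)[:500,:400]
b=cv2.resize(t[190:270,345:425],None,fx=5,fy=5,interpolation=cv2.INTER_CUBIC);b=cv2.copyMakeBorder(b,0,100,0,0,0)
cv2.imwrite("pics/top0c.png",np.hstack([a,b]))
a=cv2.resize(s[170:230,215:275],None,fx=6,fy=6,interpolation=cv2.INTER_CUBIC)
b=cv2.resize(s[210:320,250:340],None,fx=5,fy=5,interpolation=cv2.INTER_CUBIC);a=cv2.copyMakeBorder(a,0,190,0,0,0)
cv2.imwrite("pics/side0c.png",np.hstack([a,b]))
i=robot.camera_info("top")
print(atz(i,(182,243),.12),atz(i,(178,195),.12),atz(i,(388,232),.1))
E
```

```text
[0.41783434 0.36391138 0.12      ] [0.56587655 0.3803725  0.12      ] [ 0.44226163 -0.26059787  0.1       ]
```

View pics/top0c.png

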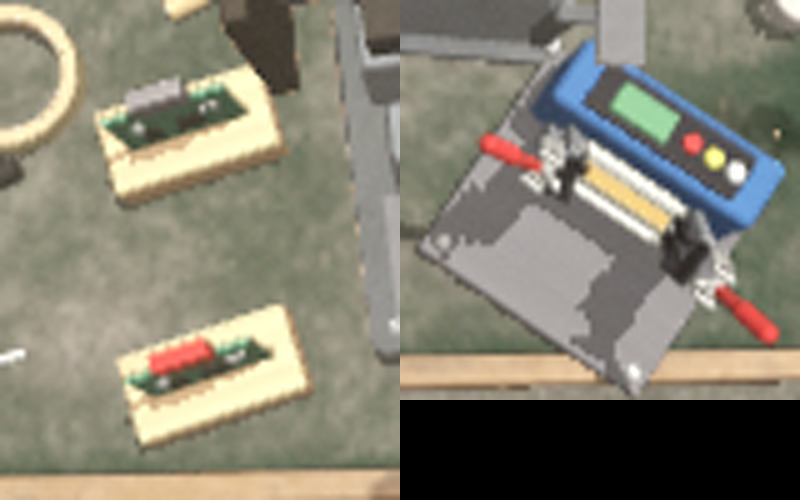

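View pics/side0c.png

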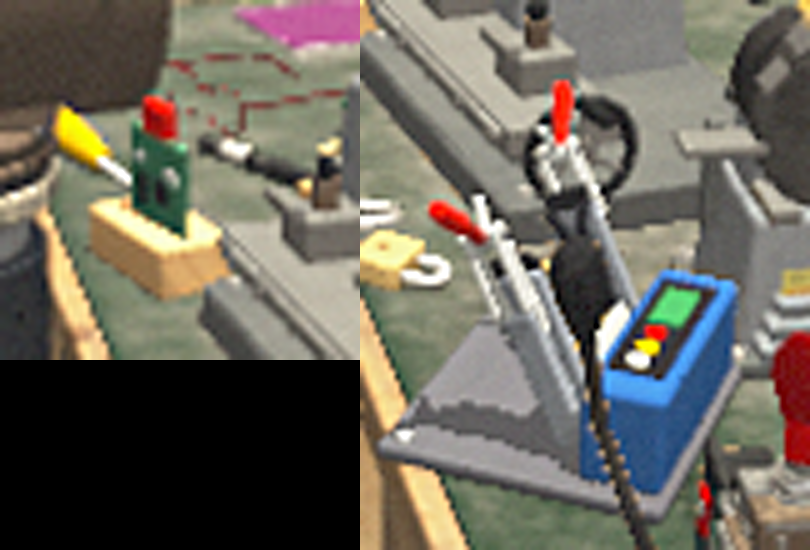

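```bash
python3 - <<'E'
from h import *
from bench import robot
T=robot.camera_info("top");S=robot.camera_info("side")
L,r1=tri([(T,(362,218.6)),(S,(290.6,227.6))]);R,r2=tri([(T,(418.6,256)),(S,(265.6,252))])
print(L,r1,R,r2,np.linalg.norm(L-R))
d=L-R; print(np.arctan2(d[1],d[0]))
s=robot.read_state();W=robot.camera_info("wrist")["world_from_camera"]
Rt=np.array(s["tcp_rot"]);print(Rt.T@(W[:3,3]-s["position"]),Rt.T@W[:3,:3])
y=d/np.linalg.norm(d);y[2]=0;y/=np.linalg.norm(y)
xh=np.cross(y,[0,0,1.]) # away from front
z=-np.sin(.45)*xh+np.cos(.45)*np.array([0,0,1]);x=np.cross(y,z)
print(x,y,z)
c=(L+R)/2; ang=1.2-.26
o=c-z*(.098+.046*np.cos(ang)); print("origin",o, 2*(.06+.046*np.sin(ang)))
for sg in (1,-1):
  Ro=np.column_stack([-sg*y,-sg*x,-z]) ;print(np.linalg.det(Ro))
  for h in (.10,.15,.2,.25,.3): print(sg,h,robot.ik(o+z*h,Ro))
E
```

```text
[ 0.47569651 -0.16970898  0.16216944] [array([ 0.1, -0.5]), array([-0.5,  0.1])] [ 0.36190926 -0.32299988  0.16653986] [array([ 0., -0.]), array([-0.,  0.])] 0.19095743201109913
0.9322438852674435
[ 0.07499065 -0.00080013 -0.14260877] [[-2.30090504e-04  9.54538792e-01  2.98086636e-01]
 [ 9.99998992e-01  6.37272621e-04 -1.26879611e-03]
 [-1.40107756e-03  2.98086044e-01 -9.54537976e-01]]
[ 0.72302246 -0.53669685  0.43496553] [0.59603374 0.80295939 0.        ] [-0.34925966  0.25925413  0.9004471 ]
origin [ 0.46250583 -0.27879497  0.05168148] 0.1942953452372705
1.0
1 0.1 None
1 0.15 None
1 0.2 None
1 0.25 None
1 0.3 None
1.0
-1 0.1 [-0.67544214  0.35913671  2.24168044  0.17467352  0.09244082 -0.20716279]
-1 0.15 [-0.677676    0.24000832  2.23712745  0.07967495  0.21541918 -0.11307303]
-1 0.2 [-0.68019885  0.12386923  2.21838243  0.0528189   0.35013008 -0.0871242 ]
-1 0.25 [-0.68307088  0.01426706  2.18616559  0.04099731  0.49189799 -0.07623261]
-1 0.3 [-0.68637034 -0.08578458  2.14155574  0.03498361  0.63656182 -0.07119962]
```

```bash
cat >> h.py <<'E'
def bayR(yaw):
    y=np.array([np.cos(yaw),np.sin(yaw),0]); xh=np.cross(y,[0,0,1.])
    z=-np.sin(.45)*xh+np.cos(.45)*np.array([0,0,1]); return np.column_stack([np.cross(y,z),y,z])
def toolR(B,tilt=0):  # tool x=+bay y, y=+bay x, z=-bay z ; tilt about bay x
    R=np.column_stack([B[:,1],B[:,0],-B[:,2]])
    return cv2.Rodrigues(B[:,0]*tilt)[0]@R
CAMP=np.array([.075,-.0008,-.1426]); CAMD=np.array([-.298,0,.9545])
def viewtcp(R,target,dist): return np.asarray(target)-R@(CAMP+CAMD*dist)
def shoot(robot,name):
    import pickle
    i=robot.camera_info("wrist"); im=robot.camera("wrist")[:,:,::-1]
    cv2.imwrite(f"pics/{name}.png",im); pickle.dump(i,open(f"pics/{name}.pkl","wb")); return i,im
def load(name):
    import pickle
    return pickle.load(open(f"pics/{name}.pkl","rb")),cv2.imread(f"pics/{name}.png")
E
python3 - <<'E'
from h import *
from bench import robot
o=np.array([.4625,-.2788,.0517]);B=bayR(.9322)
for t in (-.3,-.2,-.1,.1,.2,.3):
    for h in (.09,.1,.2): print(t,h,np.round(robot.ik(o+B[:,2]*h,toolR(B,t)) if robot.ik(o+B[:,2]*h,toolR(B,t)) is not None else [0],2))
R=toolR(B); p=viewtcp(R,o+B[:,2]*.09,.27)
print(p,robot.ik(p,R),robot.ik(p+B[:,0]*-.08,R),robot.ik(p+B[:,1]*.1,R))
E
```

```text
-0.3 0.09 [0]
-0.3 0.1 [0]
-0.3 0.2 [-0.47  0.18  2.19 -0.81  0.53  0.9 ]
-0.2 0.09 [0]
-0.2 0.1 [0]
-0.2 0.2 [-0.53  0.15  2.2  -0.61  0.43  0.67]
-0.1 0.09 [-0.61  0.39  2.23 -1.    0.13  1.02]
-0.1 0.1 [-0.61  0.37  2.23 -0.87  0.15  0.89]
-0.1 0.2 [-0.61  0.13  2.21 -0.32  0.37  0.33]
0.1 0.09 [-0.74  0.38  2.25  1.11  0.16 -1.19]
0.1 0.1 [-0.74  0.36  2.25  0.99  0.17 -1.07]
0.1 0.2 [-0.76  0.12  2.22  0.41  0.39 -0.49]
0.2 0.09 [-0.81  0.39  2.25  1.26  0.28 -1.41]
0.2 0.1 [-0.81  0.37  2.25  1.19  0.29 -1.33]
0.2 0.2 [-0.83  0.13  2.23  0.66  0.46 -0.79]
0.3 0.09 [-0.87  0.41  2.25  1.3   0.41 -1.5 ]
0.3 0.1 [-0.87  0.38  2.25  1.25  0.42 -1.45]
0.3 0.2 [-0.9   0.15  2.23  0.83  0.56 -1.  ]
[ 0.39469687 -0.22166531  0.23674318] [-0.66414218  0.11409373  2.21209342  0.0310744   0.36569453 -0.05202446] [-0.67110589  0.07573945  2.40112473  0.06619709  0.21539279 -0.09394685] [-0.38079139  0.15942286  2.15342073 -0.28432498  0.40644402  0.49535917]
```

```bash
python3 - <<'E'
from h import *
from bench import robot
o=np.array([.4625,-.2788,.0517]);B=bayR(.9322)
R=toolR(B); p=viewtcp(R,o+B[:,2]*.09,.30)
robot.reach(p-B[:,1]*.04,R); robot.dwell(.2); shoot(robot,"w1")
robot.move_l(p+B[:,1]*.06+B[:,2]*.03,.25); robot.dwell(.2); shoot(robot,"w2")
print(robot.read_state()["time_s"])
E
```

```text
2.7667
```

View pics/w1.png

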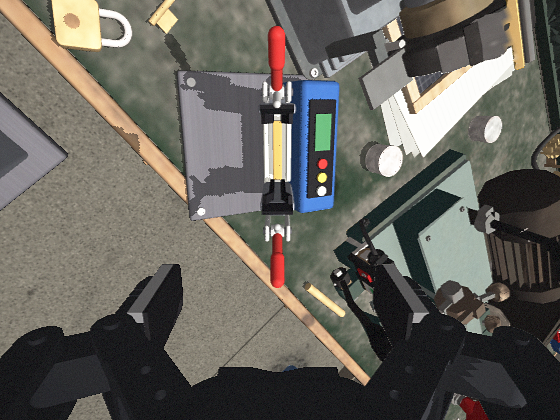

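View pics/w2.png

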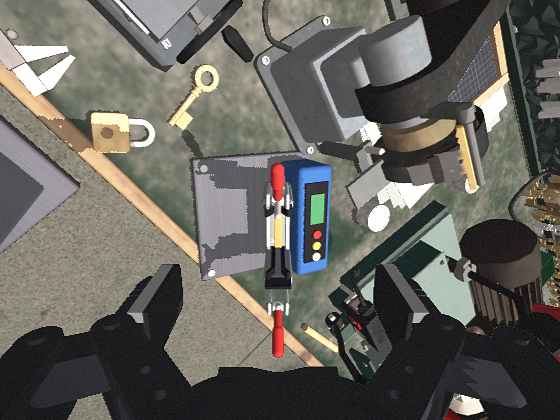

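Both wrist views show the bay edge-on: lever ends at about (277,30) and (278,285) in w1 and at (278,168) and (278,354) in w2, with the bay axis vertical in the image, so the yaw is close. Now zooming in for accurate points.

```bash
python3 - <<'E'
from h import *
for n,(x0,y0,x1,y1) in {"w1":(235,20,335,295),"w2":(235,155,335,365)}.items():
    i,im=load(n); c=cv2.resize(im[y0:y1,x0:x1],None,fx=4,fy=4,interpolation=cv2.INTER_CUBIC)
    h=c.shape[0]//2
    c=np.hstack([c[:h+0],c[h:2*h]]);cv2.imwrite(f"pics/{n}c.png",c);print(c.shape,y0+h/4)
E
```

```text
(550, 800, 3) 157.5
(420, 800, 3) 260.0
```

View pics/w1c.png

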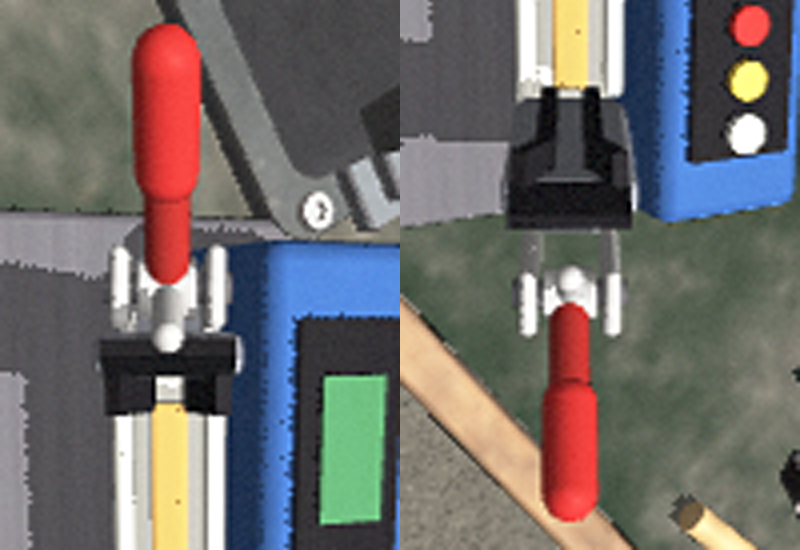

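View pics/w2c.png

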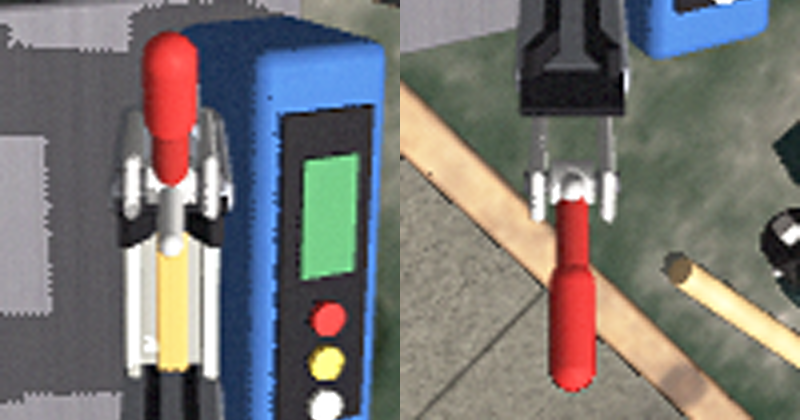

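```bash
cat > fit.py <<'E'
from h import *
from scipy.optimize import least_squares
from scipy.spatial.transform import Rotation as Ro
i1,_=load("w1");i2,_=load("w2")
st,ct=np.sin(.94),np.cos(.94)
tip=np.array([0,.06+.046*st,.098+.046*ct]); toe=np.array([0,.06-.023*np.cos(1.2),.098+.023*np.sin(1.2)])
m=np.array([1,-1,1])
obs=[(i1,tip,(276.3,34.1),1),(i1,tip*m,(277.4,280.9),1),(i2,tip,(277.4,169.4),1),(i2,tip*m,(277.8,351.4),1),
(i1,toe,(276.9,103.6),.3),(i1,toe*m,(277.4,227.9),.3),(i2,toe,(277.5,215.6),.3),(i2,toe*m,(277.6,304.6),.3)]
u=[(i1,(0,.025,.009),277.1),(i1,(0,-.03,.009),278.3),(i2,(0,.01,.009),277.8)]
def pose(p): return p[:3],bayR(p[3])@Ro.from_rotvec([0 if len(p)<6 else p[5],0 if len(p)<5 else p[4],0]).as_matrix()
def f(p,w=True):
    o,B=pose(p);r=[]
    for i,P,uv,wt in obs: r+=list((proj(i,o+B@P)-uv)*wt)
    for i,P,c in u: r.append(proj(i,o+B@np.array(P))[0]-c)
    if len(p)>4: r.append(p[4]/.01)
    return np.array(r)
for p0 in ([.4625,-.2788,.0517,.9322],[.4625,-.2788,.0517,.9322,0]):
    s=least_squares(f,p0);print(np.round(s.x,4),s.cost);print(np.round(s.fun,1))
E
python3 fit.py
```

```text
[ 0.4617 -0.2811  0.0499  0.9361] 4.3381253165526426
[ 0.2  0.4  0.3  0.9 -0.2 -1.5  0.4 -0.7 -0.  -0.1  0.   0.9 -0.  -0.2
  0.1  1.7  0.  -0.9 -0.1]
[ 0.4619 -0.2813  0.05    0.9359 -0.0033] 4.169204666044427
[ 0.1  0.5  0.2  0.9 -0.3 -1.5  0.3 -0.7 -0.  -0.1 -0.   0.9 -0.  -0.2
  0.1  1.7  0.3 -0.7  0.1 -0.3]
```

```bash
python3 - <<'E'
from h import *
from bench import robot
t=np.arctan2(.98,-.21)
X=np.array([np.cos(t),np.sin(t),0]);Y=np.cross([0,0,-1.],X);R=np.column_stack([X,Y,[0,0,-1.]])
T=np.array([.418,.364,.119]); p=viewtcp(R,T,.31)
a=np.array(robot.read_state()["joint_pos"])
mid=robot.ik([.45,0.02,.42],R); print(mid, robot.ik(p,R),p)
p0=robot.read_state()["position"]; 
robot.goto_joints(mid)
robot.reach(p-X*.05,R); robot.dwell(.15); shoot(robot,"c1")
robot.move_l(p+X*.05,.25); robot.dwell(.15); shoot(robot,"c2")
print(robot.read_state()["time_s"])
E
```

```text
[-1.02411792e-01  7.89760571e-02  1.64791560e+00 -4.44089210e-16
  1.41470099e+00 -3.13505125e-01] [ 6.25554830e-01  3.63198951e-01  1.65801035e+00 -4.44089210e-16
  1.12038336e+00  4.14461497e-01] [0.41514063 0.38116183 0.272295  ]
5.9
```

View pics/c1.png

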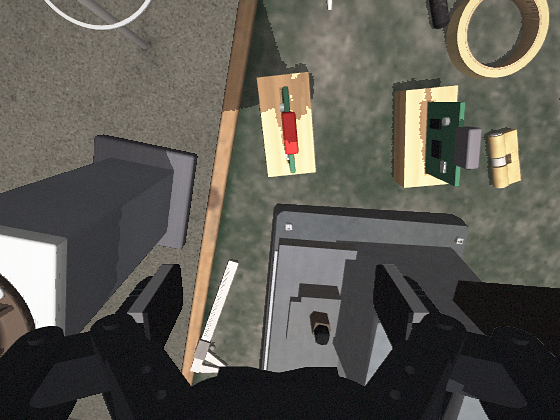

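View pics/c2.png

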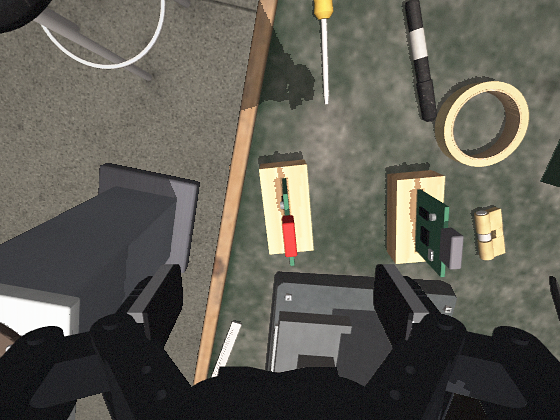

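The red grip is at about (290,132) in c1 and (289,235) in c2, seen from almost straight above.

```bash
python3 - <<'E'
from h import *
i,a=load("c1");i,b=load("c2")
a=cv2.resize(a[65:185,250:325],None,fx=5,fy=5,interpolation=cv2.INTER_CUBIC)
b=cv2.resize(b[145:265,250:325],None,fx=5,fy=5,interpolation=cv2.INTER_CUBIC)
cv2.imwrite("pics/cc.png",np.hstack([a,b]))
E
```

```text
(no output)
```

View pics/cc.png

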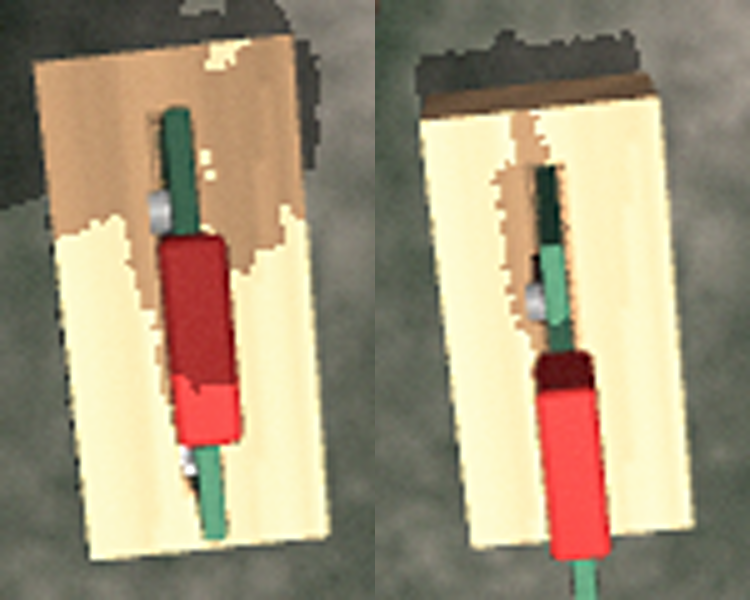

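```bash
cat > fitc.py <<'E'
from h import *
from scipy.optimize import least_squares
i1,_=load("c1");i2,_=load("c2")
c1=lambda X,Y:np.array([250+(X+.5)/5-.5,65+(Y+.5)/5-.5]); c2=lambda X,Y:np.array([250+(X-375+.5)/5-.5,145+(Y+.5)/5-.5])
def run(name,o1,o2,hx,hy,z0):
    # corners order: +y-x, +y+x, -y-x, -y+x
    C=[(-hx,hy),(hx,hy),(-hx,-hy),(hx,-hy)]
    def f(p):
        r=[];e=np.array([np.cos(p[3]),np.sin(p[3]),0]);yy=np.array([-e[1],e[0],0])
        for i,o,c in((i1,o1,c1),(i2,o2,c2)):
            for (a,b),q in zip(C,o): r+=list(proj(i,p[:3]+e*a*p[4]+yy*b*p[4])-c(*q))
        return np.array(r+[(p[4]-1)/.01])
    s=least_squares(f,[.418,.364,z0,.21,1.]);print(name,np.round(s.x,4),np.round(s.fun,1))
run("grip",[(164,239),(226,237),(178,445),(240,442)],[(537,390),(597,388),(552,558),(610,555)],.006,.018,.12)
run("stand",[(35,62),(292,37),(92,558),(328,537)],[(420,118),(658,98),(470,547),(692,527)],.028,.055,.036)
E
python3 fitc.py; python3 -c "
from h import *
for n in('c1','c2'):
  i,_=load(n);print(i['world_from_camera'][:3,3])"
```

```text
grip [0.4252 0.3835 0.1228 0.2895 0.9931] [-0.8  0.3  0.7 -0.5 -0.5  0.7  0.5  0.2 -0.1 -0.2  0.4 -0.8 -0.3  0.3
  0.2  0.  -0.7]
stand [0.425  0.3833 0.0353 0.3097 1.0001] [-0.1  0.2  0.2 -0.4 -0.4  0.4 -0.2 -0.1  0.1  0.5  0.3 -0.2  0.2 -0.2
 -0.1 -0.2  0. ]
[0.40898257 0.40628514 0.41551919]
[0.38777086 0.50416503 0.41508045]
```

```bash
cat >> h.py <<'E'
TILT=.2; YAWC=.307; G=np.array([.425,.3834,.112])
def cardR(): c,s=np.cos(YAWC),np.sin(YAWC); return np.array([[c,-s,0],[s,c,0],[0,0,1.]])
# TCP for a given foot position & card rotation (grasp 4mm above grip centre)
def tcp_for(foot,Cr,tilt=TILT,h=.111):
    R=toolR(Cr,tilt); return foot+Cr[:,2]*h+R[:,2]*.019, R
O=np.array([.4618,-.2812,.0500]);YAWB=.936
E
python3 - <<'E'
from h import *
from bench import robot
C=cardR(); foot=G-[0,0,.107]
p,R=tcp_for(foot,C)
print(p,robot.ik(p,R),robot.ik(p+[0,0,.12],R))
B=bayR(YAWB)
for z in (.12,.08,.04,.007):
    q,RB=tcp_for(O+B[:,2]*z,B); print(z,robot.ik(q,RB))
print(robot.ik([.45,.02,.46],R),robot.ik([.45,.02,.46],RB))
robot.grip(.045,60)
robot.reach(p+R@[0,0,-.06],R)
hit=robot.move_l(p,.08,force_limit=8)
s=robot.read_state();print(hit,s["position"]-p,s["contact_force"],s["time_s"])
shoot(robot,"g1")
E
```

```text
[0.42385928 0.38699823 0.09737874] [ 0.53778486  0.57400577  1.86692905  0.31322349  0.67855675 -0.01168101] [0.53778486 0.41225402 1.75602388 0.24164707 0.94107524 0.09116872]
0.12 [-0.82985695  0.10583493  2.22265369  0.63065155  0.4900276  -0.75496316]
0.08 [-0.8201755   0.19888466  2.24006169  0.77695537  0.40126095 -0.90908984]
0.04 [-0.81141467  0.29453352  2.24842692  0.98502626  0.33058196 -1.12419792]
0.007 [-0.80478999  0.37405615  2.2483553   1.2061731   0.29086181 -1.35042931]
[-0.20264311  0.09278679  1.54585227  0.17438412  1.60106255 -0.51293157] [-0.06717484 -0.12619539  1.82103553 -0.07525078  0.96202482  0.54948391]
False [0.00018518 0.00012158 0.00033146] [-0.41109683  0.10149688  0.53997163] 7.8667
```

View pics/g1.png

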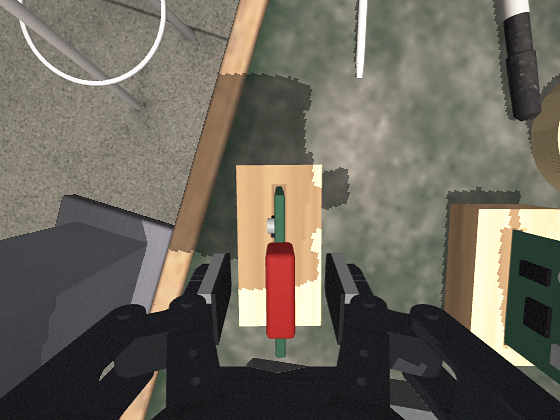

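The grip is centred between the pads and square to them, at (280,290). I'll close and lift.

```bash
python3 - <<'E'
from h import *
from bench import robot
C=cardR(); p,R=tcp_for(G-[0,0,.107],C)
robot.grip(.0,60)
s=robot.read_state();print(s["width"],s["contact_force"],s["time_s"])
hit=robot.move_l(p+[0,0,.04],.08,force_limit=12)
s=robot.read_state();print(hit,s["width"],s["position"]-p,s["contact_force"],s["time_s"])
if not hit:
    robot.move_l(p+[0,0,.16],.25); s=robot.read_state();print(s["width"],s["contact_force"],s["torque"],s["time_s"]); shoot(robot,"g2")
E
```

```text
0.011118242199847273 [ 0.43608278 -0.20879308  5.15185528] 8.3083
False 0.011184658882304795 [-0.00029173 -0.00011762  0.03982306] [ 0.29121011 -0.15025808 -1.47315447] 8.9583
0.011316655433911573 [ 0.33613371 -0.31959628 -2.21463563] [-0.07269668 -0.07993644 -0.02555934] 9.5917
```

View pics/g2.png

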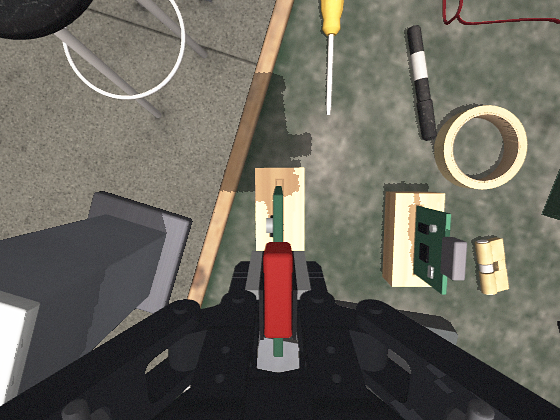

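```bash
python3 - <<'E'
from h import *
from bench import robot
C=cardR(); p,R=tcp_for(G-[0,0,.107],C); B=bayR(YAWB)
up=[.41,.36,.44]
print(robot.ik(up,R))
q,RB=tcp_for(O+B[:,2]*.135,B)
robot.reach(up,R)
m=toolR(bayR(YAWB),TILT)
robot.reach([.44,.05,.46],R)
robot.reach(q+[-.03,.02,.13],RB)
robot.reach(q,RB); robot.dwell(.3)
s=robot.read_state();print(s["width"],s["contact_force"],s["position"]-q,s["time_s"]); shoot(robot,"b1")
cv2.imwrite("pics/side1.png",robot.camera("side")[:,:,::-1])
x=cv2.imread("pics/side1.png");crop(x,220,150,360,330,4,"pics/side1c.png")
E
```

```text
[0.50708747 0.20247151 1.46211092 0.19768576 1.43932295 0.17779355]
0.011243440887974299 [-0.20876603  0.39426996 -1.45848579] [ 0.00020024 -0.00011734  0.00117107] 13.5583
```

View pics/b1.png

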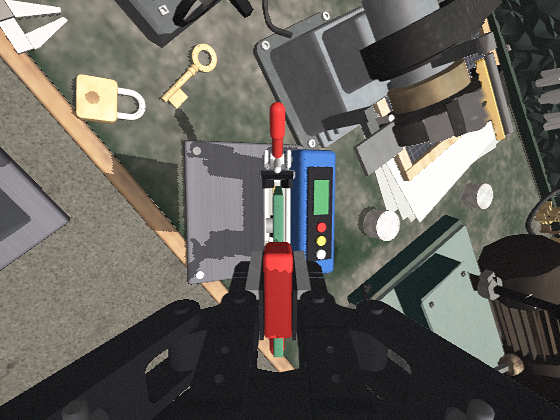

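View pics/side1c.png

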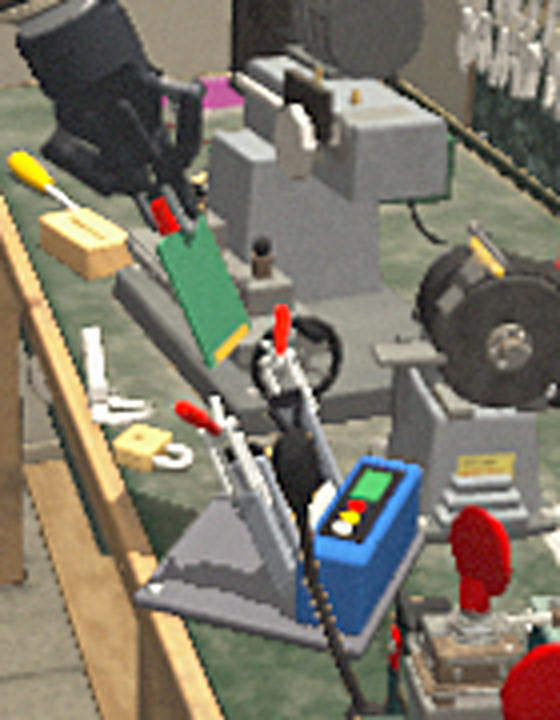

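The card hangs edge-on above the bay. In the side crop its foot corners are at about (212,365) and (248,328), which I compare with the prediction.

```bash
python3 - <<'E'
from h import *
from bench import robot
S=robot.camera_info("side");B=bayR(YAWB);f=O+B[:,2]*.135
for y in(.04,-.04):
  print(y,(proj(S,f+B[:,1]*y)-[220,150])*4, (proj(S,f+B@[0,y,.095])-[220,150])*4, (proj(S,f+B@[0,y,.005])-proj(S,f+B@[0,y,0]))*4)
i,im=load("b1")
for P in([0,.04,.135],[0,.04,.135+.095],[0,.045,.07],[.0035,.037,.06],[-.0035,.037,.06],[0,.02,.005]): print(P,proj(i,O+B@np.array(P)))
crop(im,245,90,325,280,4,"pics/b1c.png")
E
```

```text
0.04 [249.17430954 326.58871109] [198.8220169  208.05732672] [-2.61490904 -6.15560428]
-0.04 [208.10280889 369.19326458] [154.01866416 243.97912898] [-2.80640803 -6.49731927]
[0, 0.04, 0.135] [277.59164079 184.15379456]
[0, 0.04, 0.23] [278.2660022  192.05308192]
[0, 0.045, 0.07] [277.36692484 176.22924884]
[0.0035, 0.037, 0.06] [280.89249583 184.23759644]
[-0.0035, 0.037, 0.06] [273.78051117 184.23501023]
[0, 0.02, 0.005] [277.209076   197.09441709]
```

View pics/b1c.png

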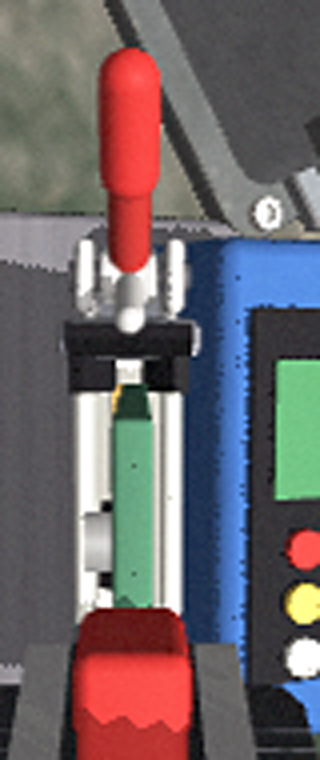

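```bash
cat > ins.py <<'E'
from h import *
from bench import robot
B=bayR(YAWB)
def rep(tag=""):
    s=robot.read_state(); R=toolR(B,TILT)
    f=s["position"]-R[:,2]*.019-B[:,2]*.111-O
    print(tag,"foot bay mm",np.round(B.T@f*1e3,2),"F bay",np.round(B.T@np.array(s["contact_force"]),2),"M bay",np.round(B.T@np.array(s["torque"]),2),"w",round(s["width"]*1e3,2),"t",s["time_s"])
    return s
def go(x,y,z,v,fl=None):
    q,R=tcp_for(O+B@[x,y,z],B); return robot.move_l(q,v,orientation=R,force_limit=fl)
E
python3 - <<'E'
from ins import *
go(0,.001,.12,.1); robot.dwell(.2); rep("pre")
for z in (.085,.065,.05):
    h=go(0,.001,z,.06,5); rep(h)
    if h: break
E
```

```text
pre foot bay mm [  0.14   0.97 120.33] F bay [-0.46  0.25 -1.09] M bay [-0.14  0.32  0.06] w 11.14 t 14.1583
False foot bay mm [4.00e-02 1.01e+00 8.51e+01] F bay [-0.44 -0.24 -0.53] M bay [-0.14  0.35  0.05] w 10.84 t 14.8917
False foot bay mm [1.000e-02 1.050e+00 6.519e+01] F bay [-0.19  0.07 -1.09] M bay [-0.07  0.36  0.06] w 11.1 t 15.375
False foot bay mm [-1.000e-02  1.050e+00  5.022e+01] F bay [-0.68  0.47 -1.61] M bay [-0.14  0.32  0.12] w 10.92 t 15.775
```

```bash
python3 - <<'E'
from ins import *
for z,v in ((.035,.04),(.02,.04)):
    h=go(0,.001,z,v,5); rep(h)
    if h: break
else:
    shoot(robot,"d1"); h=go(0,.001,.002,.015,4); rep(h); robot.dwell(.3); rep(); shoot(robot,"d2")
    a=cv2.imread("pics/d2.png"); crop(a,200,80,360,380,2,"pics/d2c.png")
E
```

```text
False foot bay mm [-1.000e-02  1.040e+00  3.518e+01] F bay [ 0.09  0.37 -0.96] M bay [-0.15  0.28  0.07] w 11.14 t 16.3
False foot bay mm [1.000e-02 1.020e+00 2.013e+01] F bay [-0.43 -0.93 -0.71] M bay [-0.11  0.33  0.03] w 10.67 t 16.825
True foot bay mm [-0.27  1.08  6.69] F bay [-0.09  0.23 -0.91] M bay [-0.08  0.31  0.03] w 10.9 t 17.7167
 foot bay mm [-0.49  1.11  6.79] F bay [-0.23  0.37 -1.04] M bay [-0.16  0.34  0.05] w 10.55 t 18.0167
```

View pics/d2c.png

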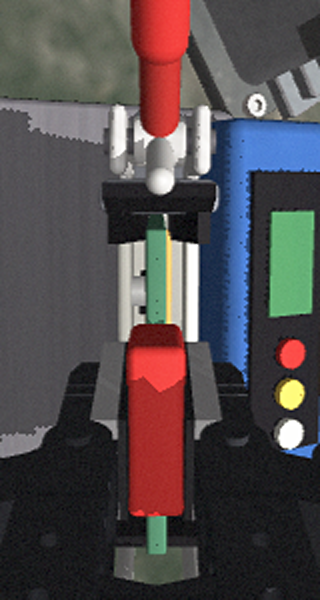

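```bash
python3 - <<'E'
from ins import *
go(0,.001,.010,.03); robot.dwell(.2); rep("back")
h=go(0,.001,.002,.012,5); rep(h)
E
```

```text
back foot bay mm [-0.01  0.99  9.95] F bay [-0.53  0.14 -1.29] M bay [-0.05  0.28  0.11] w 11.0 t 18.525
True foot bay mm [-0.22  1.05  5.99] F bay [-0.74 -0.05 -0.48] M bay [-0.15  0.25  0.  ] w 11.0 t 18.95
```

Contact is felt repeatably with the foot at about 6 to 6.7 mm, inside the expected band, and the card is between the guides. I'll release it and back off along the bay axis.

```bash
python3 - <<'E'
from ins import *
robot.grip(.034,60); rep("open")
go(0,.001,.07,.12,4) and print("HIT"); rep()
go(0,.001,.11,.2); robot.dwell(.1); rep(); shoot(robot,"e1")
a=cv2.imread("pics/e1.png"); crop(a,200,80,360,380,2,"pics/e1c.png")
x=robot.camera("side")[:,:,::-1];crop(x,220,150,360,330,4,"pics/side2c.png")
E
```

```text
open foot bay mm [-0.36  1.08  6.11] F bay [ 0.51 -0.65  0.71] M bay [-0.13  0.21  0.02] w 33.83 t 19.3
 foot bay mm [1.00e-02 9.80e-01 6.98e+01] F bay [-0.44  0.17  0.15] M bay [-0.12  0.22  0.04] w 34.14 t 19.9833
 foot bay mm [ -0.32   1.02 109.09] F bay [-0.42 -0.99 -0.02] M bay [-0.12  0.15  0.05] w 33.85 t 20.4333
```

View pics/e1.png

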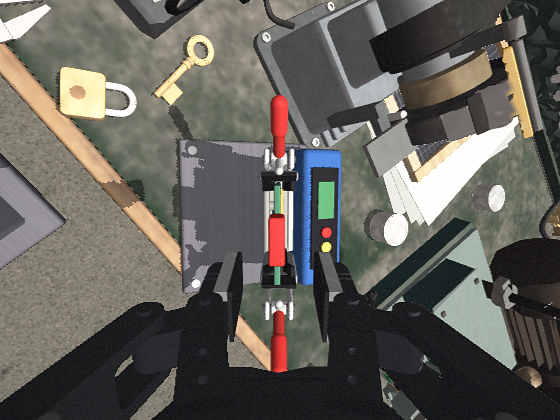

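View pics/side2c.png

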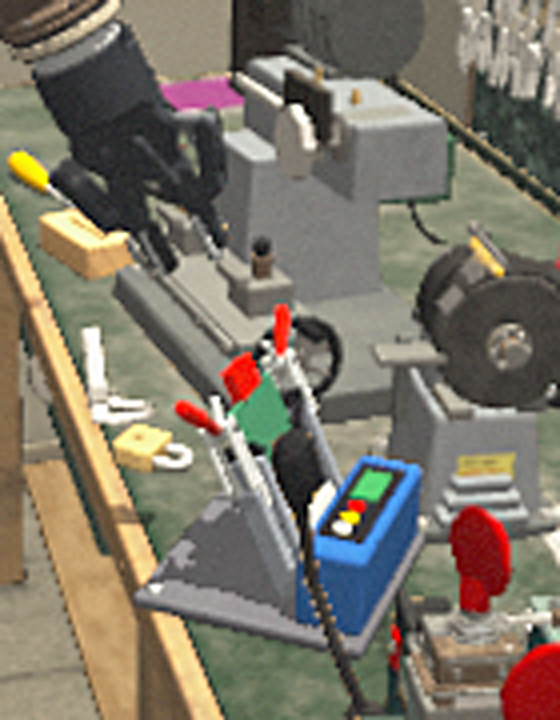

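The card stands in the bay on its own. Now I plan the lever pushes by checking IK for several hand tilts.

```bash
cat > lev.py <<'E'
from ins import *
def tcp_lever(side,v,tilt,d=.015,clear=0.,x=-.004):
    a=v-.26; tip=np.array([x,side*(.06+.046*np.sin(a)),.098+.046*np.cos(a)])
    tz=np.array([0,np.sin(tilt),-np.cos(tilt)]);tx=np.array([0,np.cos(tilt),np.sin(tilt)])
    b=tip+tz*d+tx*side*(.017+clear)
    return O+B@b, toolR(B,tilt)
def val(side,tilt,pos,guess=.5):
    # lever value from flank position assuming contact
    from scipy.optimize import brentq
    tx=np.array([0,np.cos(tilt),np.sin(tilt)]); b=B.T@(np.asarray(pos)-O)
    f=lambda v:(b-np.array([0,side*(.06+.046*np.sin(v-.26)),.098+.046*np.cos(v-.26)]))@tx*side-.017
    try: return brentq(f,-.25,1.3)
    except ValueError: return None
E
python3 - <<'E'
from lev import *
for side in(1,-1):
  for t in(-.3,-.15,0,.2,.35,.5):
    out=[]
    for v,c in((1.2,.012),(.6,0),(0,0)):
        p,R=tcp_lever(side,v,t,clear=c); q=robot.ik(p,R); out.append(None if q is None else (np.round(q,2).tolist(),np.round(p,3).tolist()))
    print(side,t,out)
E
```

```text
1 -0.3 [([-0.22, 0.45, 2.1, -1.03, 0.54, 1.38], [0.495, -0.156, 0.14]), ([-0.28, 0.39, 2.14, -1.02, 0.52, 1.31], [0.468, -0.177, 0.158]), ([-0.34, 0.38, 2.17, -1.06, 0.48, 1.29], [0.451, -0.199, 0.159])]
1 -0.15 [([-0.28, 0.41, 2.14, -0.95, 0.36, 1.24], [0.495, -0.152, 0.144]), ([-0.35, 0.35, 2.17, -0.89, 0.34, 1.12], [0.469, -0.175, 0.16]), ([-0.42, 0.34, 2.2, -0.9, 0.31, 1.07], [0.452, -0.196, 0.161])]
1 0 [([-0.36, 0.38, 2.17, -0.65, 0.19, 0.89], [0.495, -0.149, 0.147]), ([-0.44, 0.33, 2.2, -0.46, 0.19, 0.63], [0.469, -0.172, 0.162]), ([-0.51, 0.31, 2.22, -0.33, 0.17, 0.44], [0.453, -0.194, 0.163])]
1 0.2 [([-0.48, 0.36, 2.21, 0.93, 0.16, -0.78], [0.494, -0.146, 0.153]), ([-0.57, 0.31, 2.23, 0.91, 0.22, -0.84], [0.47, -0.169, 0.165]), ([-0.64, 0.3, 2.25, 0.96, 0.25, -0.95], [0.453, -0.191, 0.166])]
1 0.35 [([-0.57, 0.36, 2.24, 1.34, 0.33, -1.27], [0.493, -0.144, 0.157]), ([-0.66, 0.32, 2.25, 1.24, 0.38, -1.25], [0.469, -0.167, 0.168]), ([-0.73, 0.32, 2.26, 1.21, 0.42, -1.28], [0.453, -0.189, 0.169])]
1 0.5 [([-0.66, 0.38, 2.25, 1.43, 0.52, -1.44], [0.492, -0.142, 0.162]), ([-0.75,
[... 472 characters left out ...]
, -0.321, 0.162]), ([-0.86, 0.29, 2.26, 0.58, 0.18, -0.78], [0.376, -0.299, 0.163])]
-1 0.2 [([-1.12, 0.38, 2.21, 1.05, 0.45, -1.47], [0.35, -0.351, 0.143]), ([-1.05, 0.33, 2.23, 1.01, 0.43, -1.36], [0.363, -0.319, 0.159]), ([-0.98, 0.32, 2.25, 1.03, 0.4, -1.32], [0.379, -0.297, 0.16])]
-1 0.35 [([-1.18, 0.42, 2.19, 1.06, 0.62, -1.55], [0.353, -0.349, 0.139]), ([-1.12, 0.37, 2.21, 1.05, 0.61, -1.47], [0.365, -0.317, 0.158]), ([-1.06, 0.36, 2.23, 1.09, 0.57, -1.46], [0.381, -0.295, 0.159])]
-1 0.5 [([-1.23, 0.48, 2.15, 1.05, 0.78, -1.59], [0.356, -0.347, 0.137]), ([-1.18, 0.42, 2.19, 1.06, 0.77, -1.54], [0.368, -0.315, 0.156]), ([-1.13, 0.41, 2.21, 1.11, 0.74, -1.54], [0.383, -0.293, 0.157])]
```

```bash
python3 - <<'E'
from lev import *
t=.3
robot.grip(0.0,30)
p,R=tcp_lever(1,1.2,t,clear=.014)
h=robot.move_l(p+B[:,2]*.06,.2,orientation=R,force_limit=8); print(h)
if not h:
    h=robot.move_l(p,.1,force_limit=6); s=robot.read_state(); print(h,s["position"]-p,s["contact_force"],s["width"],s["time_s"]); shoot(robot,"l1")
    x=robot.camera("side")[:,:,::-1];crop(x,220,150,360,330,4,"pics/side3c.png")
E
```

```text
False
False [-0.00024584 -0.00048008  0.00028978] [-0.51471195 -0.4404777  -0.23592152] 0.00018314934971077837 22.5
```

View pics/l1.png

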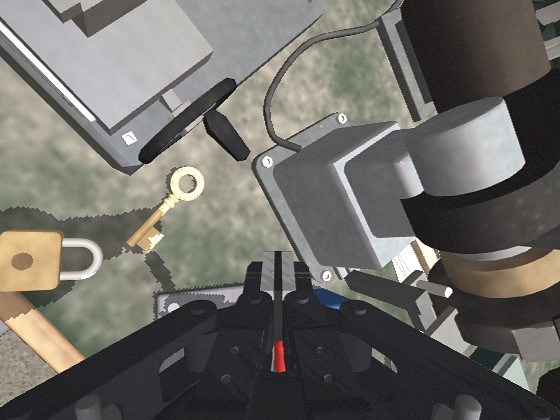

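View pics/side3c.png

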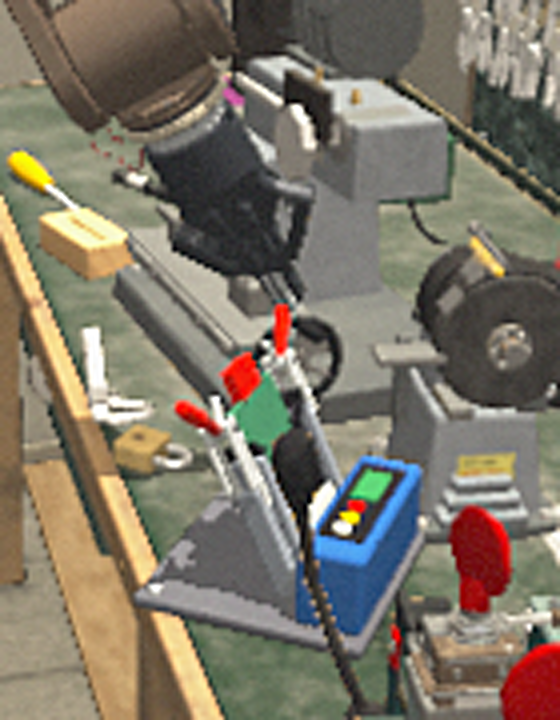

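The shut fingers sit just outside the left lever's end and clear of the grinder. I'll push the left lever part way.

```bash
cat >> lev.py <<'E'
def push(side,tilt,vs,speed=.06,fl=15):
    for v in vs:
        p,R=tcp_lever(side,v,tilt); h=robot.move_l(p,speed,orientation=R,force_limit=fl)
        s=robot.read_state(); print(v,h,"val",val(side,tilt,s["position"]),"F bay",np.round(B.T@s["contact_force"],1),"w",round(s["width"],4),"t",s["time_s"])
        if h: return True
    return False
E
python3 - <<'E'
from lev import *
push(1,.3,(.9,.6,.35))
push(1,.3,(.25,.15),.025)
E
```

```text
0.9 True val 1.1217559885178434 F bay [0.6 7.5 7.6] w 0.0002 t 22.9667
0.25 True val 1.079912795047746 F bay [1.2 5.7 6.5] w -0.0 t 23.4333
```

The left push stopped early. The reaction runs along the lever arm, so the leaning flank plus friction is self-locking. I'll back off and push with an upright hand, starting lower and rising so that friction helps.

```bash
cat >> lev.py <<'E'
def push2(side,tilt,vds,speed=.05,fl=20,x=-.006):
    for v,d in vds:
        p,R=tcp_lever(side,v,tilt,d=d,x=x); h=robot.move_l(p,speed,orientation=R,force_limit=fl)
        s=robot.read_state(); print(v,h,"val",val(side,tilt,s["position"]),"F bay",np.round(B.T@s["contact_force"],1),"w",round(s["width"],4),"t",s["time_s"])
        if h: return True
    return False
E
python3 - <<'E'
from lev import *
t=.0
s=robot.read_state(); 
robot.move_l(np.array(s["position"])+B[:,1]*.02,.1)
p,R=tcp_lever(1,1.2,t,d=.032,clear=.010,x=-.006)
print(robot.ik(p,R),robot.read_state()["joint_pos"])
s0=robot.read_state()["time_s"]
robot.reach(p+B[:,1]*.006+B[:,2]*.03,R); h=robot.move_l(p,.08,force_limit=6); s=robot.read_state();print(h,s["contact_force"],s["time_s"])
if not h: push2(1,t,[(1.1,.03),(.9,.025),(.6,.018),(.4,.016)])
E
```

```text
[-0.37045821  0.41307755  2.17955808 -0.79409488  0.16001874  1.02673124] [-0.54118009  0.33640952  2.22830742  1.20663825  0.28736843 -1.10960489]
False [-0.19635881  0.42964128  0.66959675] 26.025
1.1 False val 1.1024841420309286 F bay [1.1 0.3 0.6] w 0.0 t 26.4583
0.9 False val 0.9053605996028116 F bay [-0.5  0.5  0.4] w -0.0003 t 26.8667
0.6 False val 0.6014941840950598 F bay [ 0.5 -1.1  0.2] w -0.0004 t 27.3833
0.4 False val 0.40072625898176917 F bay [-0.3  0.9  0.1] w 0.0001 t 27.7333
```

```bash
python3 - <<'E'
from lev import *
shoot(robot,"l2")
x=robot.camera("side")[:,:,::-1];crop(x,230,180,340,290,5,"pics/side4c.png")
E
```

```text
(no output)
```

View pics/side4c.png

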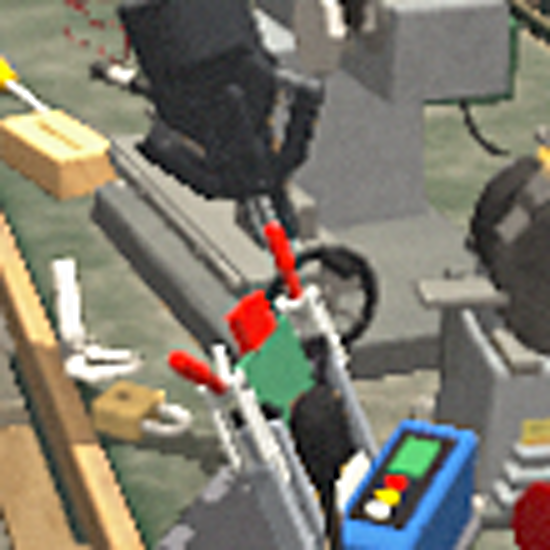

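View pics/l2.png

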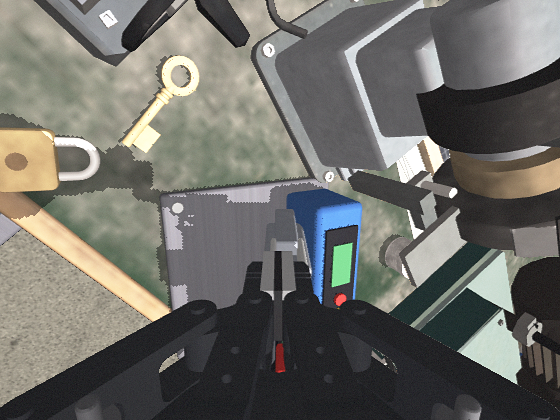

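The left lever follows and now stands nearly upright in the side crop (tip at 275,232). I'll take it to half stroke, then do the right lever.

```bash
python3 - <<'E'
from lev import *
push2(1,0,[(.28,.016),(.15,.016)],.03)
s=robot.read_state()
robot.move_l(np.array(s["position"])+B[:,1]*.008+B[:,2]*.055,.2)
t=.1
p,R=tcp_lever(-1,1.2,t,d=.032,clear=.012,x=-.006)
print(robot.ik(p+B[:,2]*.06,R),robot.ik(p,R))
robot.reach(p+B[:,2]*.07,R); h=robot.move_l(p,.1,force_limit=6); s=robot.read_state();print(h,s["contact_force"],s["time_s"])
shoot(robot,"r1")
x=robot.camera("side")[:,:,::-1];crop(x,230,180,340,290,5,"pics/side5c.png")
E
```

```text
0.28 False val 0.28412314482024514 F bay [-0.9  3.3  1.6] w 0.0 t 28.1667
0.15 False val 0.15657649364703066 F bay [0.3 4.9 3.8] w -0.0 t 28.5167
[-1.08831957  0.25821415  2.23018374  0.80193524  0.39922472 -1.18441239] [-1.05899509  0.39947086  2.23291279  1.1260838   0.30271699 -1.50275253]
False [-0.46954061  0.07528101  0.62525609] 31.1667
```

View pics/side5c.png

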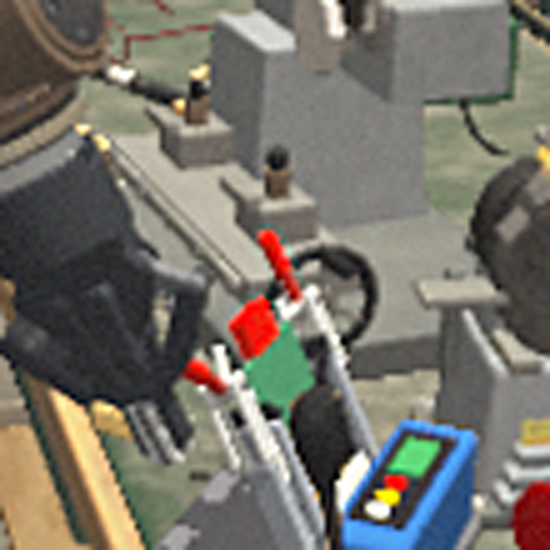

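View pics/r1.png

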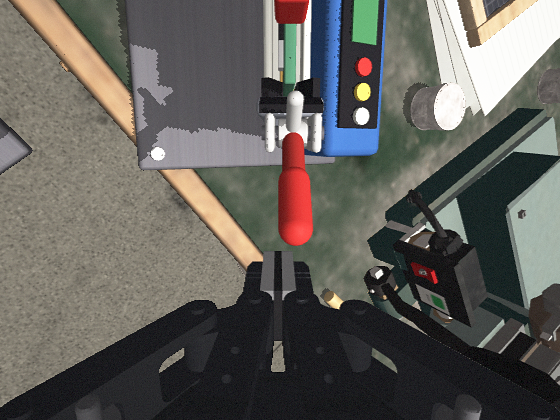

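The left lever is at half stroke. For the right one the fingers sit too far forward in x (lever at column 296, fingers at 280), so I'll use x = +2 mm and push.

```bash
python3 - <<'E'
from lev import *
t=.1
p,R=tcp_lever(-1,1.2,t,d=.032,clear=.012,x=.002); robot.move_l(p,.08,orientation=R)
h=push2(-1,t,[(1.1,.03),(.9,.025),(.6,.018),(.4,.016)],x=.002)
if not h: h=push2(-1,t,[(.28,.016),(.15,.016)],.03,x=.002)
shoot(robot,"r2")
x=robot.camera("side")[:,:,::-1];crop(x,230,180,340,290,5,"pics/side6c.png")
E
```

```text
1.1 False val 1.095464141958784 F bay [ 0.  -0.1  0.2] w 0.0003 t 31.9917
0.9 False val 0.9033889860337567 F bay [-0.6  0.   0.7] w 0.0002 t 32.4
0.6 False val 0.6007066092105872 F bay [ 0.5  0.3 -0.3] w -0.0001 t 32.9
0.4 False val 0.3988497730197264 F bay [-0.4 -0.  -0.3] w 0.0 t 33.2417
0.28 False val 0.27712670305402787 F bay [-0.2  0.   0. ] w -0.0003 t 33.575
0.15 False val 0.14897358814755923 F bay [ 0.6 -2.8  1.7] w -0.0004 t 33.925
```

View pics/side6c.png

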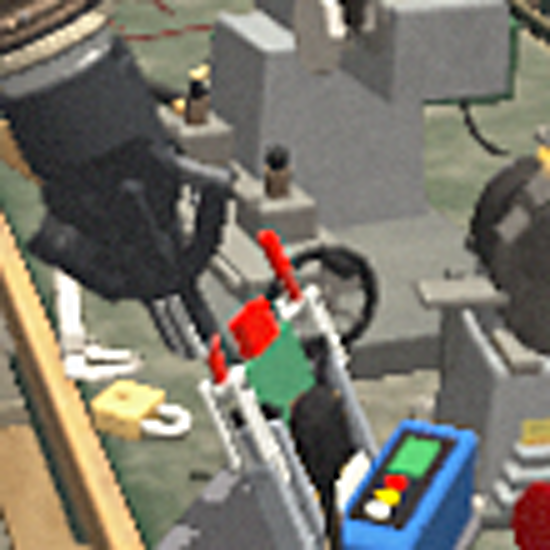

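View pics/r2.png

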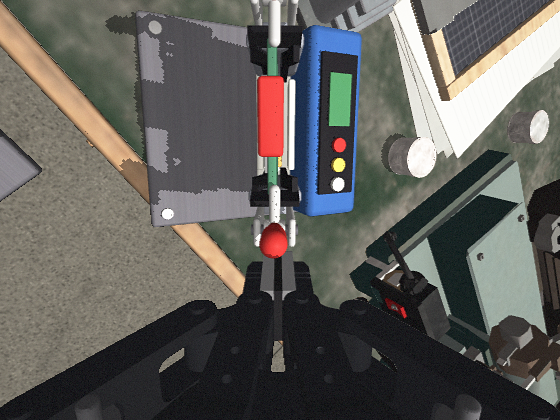

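```bash
python3 - <<'E'
from lev import *
t=.1
h=push2(-1,t,[(.05,.016)],.025,x=.002)
h=push2(-1,t,[(-.12,.016)],.02,fl=9,x=.002)
rep()
E
```

```text
0.05 False val 0.057359294104382154 F bay [-1.  -4.9  6.6] w 0.0004 t 34.3583
-0.12 True val 0.056653612236956294 F bay [-1.1 -9.2  3.8] w 0.0001 t 34.5833
 foot bay mm [  2.57 -69.78  32.8 ] F bay [-1.1  -9.15  3.81] M bay [-1.2   0.45  0.07] w 0.14 t 34.5833
```

```bash
python3 - <<'E'
from lev import *
h=push2(-1,.1,[(-.1,.016)],.02,fl=7,x=.002)
s=robot.read_state()
robot.move_l(np.array(s["position"])-B[:,1]*.010+B[:,2]*.0,.1)
robot.move_l(np.array(s["position"])-B[:,1]*.010+B[:,2]*.05,.2); robot.dwell(.1)
shoot(robot,"r3"); print(robot.read_state()["time_s"])
E
```

```text
-0.1 True val 0.056862107622900095 F bay [-1.  -7.5  8.7] w 0.0003 t 34.7917
35.5917
```

View pics/r3.png

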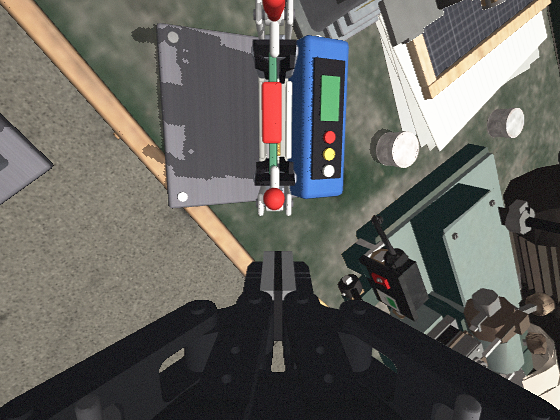

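```bash
python3 - <<'E'
from lev import *
i,im=load("r3")
for side in(1,-1):
  for v in(0,.06,.12,.18,.25): 
    a=v-.26;print(side,v,np.round(proj(i,O+B@[0,side*(.06+.046*np.sin(a)),.098+.046*np.cos(a)]),1))
for z in(0,.003,.006): print(z,[np.round(proj(i,O+B@[0,s*.018,.119+z]),1) for s in(1,-1)],[np.round(proj(i,O+B@[0,s*.04,.095+z]),1) for s in(1,-1)])
crop(im,240,0,340,220,3.6,"pics/r3c.png")
E
```

```text
1 0 [274.6   9.6]
1 0.06 [274.5   3.2]
1 0.12 [274.5  -3.3]
1 0.18 [274.5  -9.7]
1 0.25 [274.5 -17.1]
-1 0 [275.  198.3]
-1 0.06 [275.  203.2]
-1 0.12 [275.  208.1]
-1 0.18 [275. 213.]
-1 0.25 [275.  218.5]
0 [array([274.9,  80.8]), array([275.1, 142.8])] [array([275.1,  51. ]), array([275.3, 174.2])]
0.003 [array([274.9,  80. ]), array([275.1, 142.9])] [array([275. ,  49.8]), array([275.3, 174.7])]
0.006 [array([274.9,  79.1]), array([275., 143.])] [array([275. ,  48.6]), array([275.3, 175.2])]
```

View pics/r3c.png

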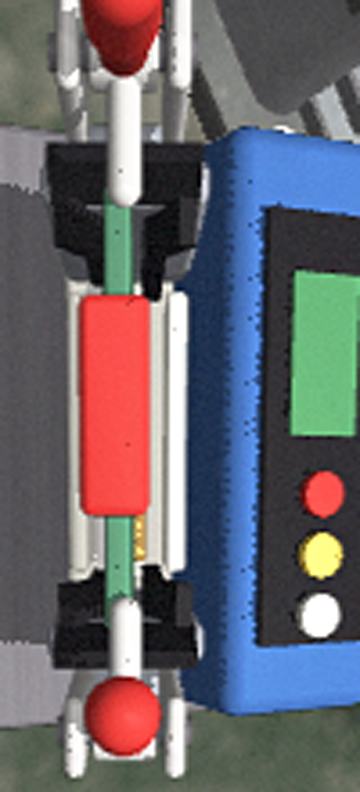

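The right lever reads v of about 0 in the image: the tip is at row 199 and 198.3 is predicted for closed. Two pushes also stopped at the same place. Now finish the left.

```bash
python3 - <<'E'
from lev import *
t=0.
s=robot.read_state()
p,R=tcp_lever(1,.3,t,d=.016,clear=.014,x=.0)
robot.move_l(np.array(s["position"])+B[:,2]*.03,.25)
robot.reach(p+B[:,2]*.07,R); h=robot.move_l(p,.1,force_limit=6); s=robot.read_state();print(h,s["contact_force"],s["time_s"])
if not h:
    h=push2(1,t,[(.2,.016)],.05,x=0)
    h=push2(1,t,[(.08,.016)],.025,x=0,fl=14)
    h=push2(1,t,[(-.15,.016)],.02,fl=9,x=0)
    h=push2(1,t,[(-.15,.016)],.02,fl=7,x=0)
    s=robot.read_state()
    robot.move_l(np.array(s["position"])+B[:,1]*.010,.1)
    robot.move_l(np.array(s["position"])+B[:,1]*.010+B[:,2]*.06,.2)
    p,R=tcp_lever(-1,.3,.1,clear=.03); robot.reach(p+B[:,2]*.06,R); robot.dwell(.1)
    shoot(robot,"f1"); print(robot.read_state()["time_s"])
    x=robot.camera("side")[:,:,::-1];crop(x,230,180,340,290,5,"pics/side7c.png")
    i,im=load("f1");crop(im,220,0,350,220,3.6,"pics/f1c.png")
    for side in(1,-1):
      for v in(0,.06,.12): 
        a=v-.26;print(side,v,np.round((proj(i,O+B@[0,side*(.06+.046*np.sin(a)),.098+.046*np.cos(a)])-[220,0])*3.6,1))
E
```

```text
False [-0.35334678  0.0023738   0.332753  ] 37.85
0.2 False val 0.2000587349648407 F bay [0.3 0.6 0.4] w -0.0 t 38.375
0.08 False val 0.08493967018235771 F bay [-0.4  3.8  3.6] w 0.0001 t 38.7417
-0.15 True val 0.07475033174912583 F bay [-1.   8.1  8. ] w 0.0006 t 38.9833
-0.15 True val 0.07360018621639791 F bay [-1.1  9.   6.5] w -0.0002 t 39.2083
41.3
1 0 [ 244.2 -174.3]
1 0.06 [ 244.5 -198.2]
1 0.12 [ 244.7 -222.1]
-1 0 [239.9 512.7]
-1 0.06 [239.9 530. ]
-1 0.12 [239.9 547.4]
```

View pics/f1c.png

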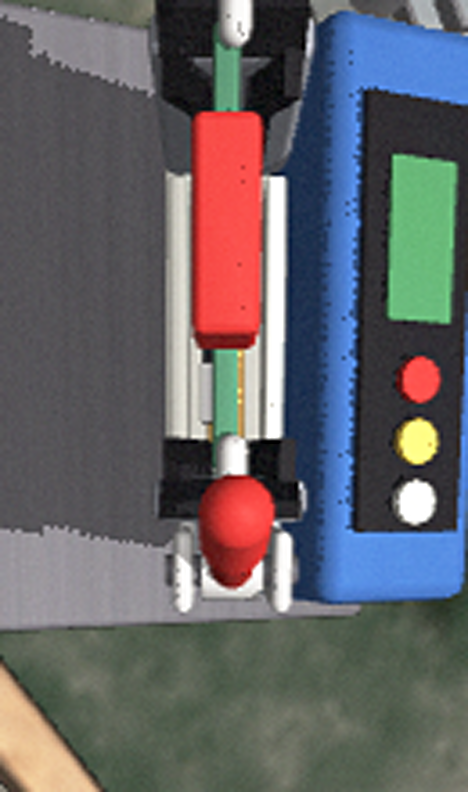

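View pics/side7c.png

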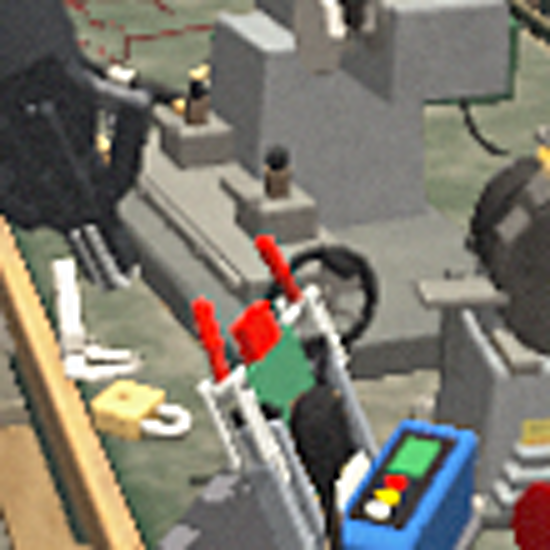

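```bash
python3 - <<'E'
from lev import *
R=toolR(B); p=viewtcp(R,O+B[:,2]*.12,.27)
robot.reach(p,R); robot.dwell(.2); shoot(robot,"f2"); print(robot.read_state()["time_s"])
i,im=load("f2");crop(im,227,100,327,310,3.6,"pics/f2c.png")
for side in(1,-1):
  for v in(0,.03,.06,.12): 
    a=v-.26;print(side,v,np.round((proj(i,O+B@[0,side*(.06+.046*np.sin(a)),.098+.046*np.cos(a)])-[227,100])*3.6,1))
E
```

```text
42.5
1 0 [183.2 180.6]
1 0.03 [183.2 174.1]
1 0.06 [183.2 167.4]
1 0.12 [183.2 153.7]
-1 0 [183.5 615.5]
-1 0.03 [183.5 621.6]
-1 0.06 [183.5 627.7]
-1 0.12 [183.5 639.6]
```

View pics/f2c.png

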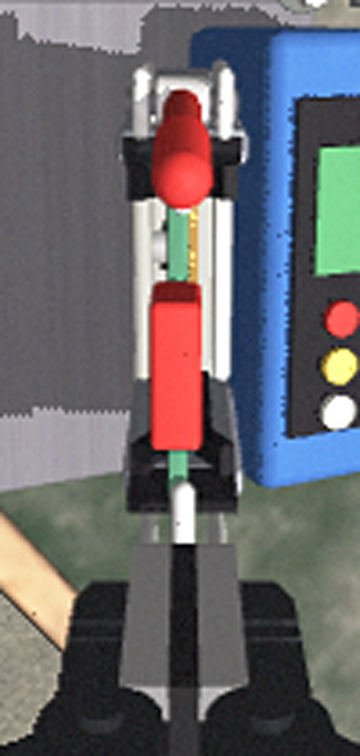

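Both tips match v of about 0 to within 0.02 rad. I'll give each lever one moderate confirming push.

```bash
python3 - <<'E'
from lev import *
def confirm(side,t,v):
    p,R=tcp_lever(side,.15,t,d=.016,clear=.012,x=.001)
    robot.reach(p+B[:,2]*.06,R); h=robot.move_l(p,.15,force_limit=6)
    if h: print("hit"); return
    push2(side,t,[(v,.016)],.03,fl=18,x=.001)
    s=robot.read_state()
    q=np.array(s["position"])+side*B[:,1]*.010
    robot.move_l(q,.1); robot.move_l(q+B[:,2]*.06,.2)
confirm(1,0.,-.15)
confirm(-1,.1,-.15)
s=robot.read_state(); robot.move_l(np.array(s["position"])+B[:,2]*.06,.25)
robot.dwell(.2);shoot(robot,"f3"); s=robot.read_state();print(s["contact_force"],s["time_s"])
i,im=load("f3");crop(im,220,0,350,220,3.6,"pics/f3c.png")
for side in(1,-1):
  for v in(0,.03,.06): 
    a=v-.26;print(side,v,np.round((proj(i,O+B@[0,side*(.06+.046*np.sin(a)),.098+.046*np.cos(a)])-[220,0])*3.6,1))
for z in(0,.006): print(z,[np.round((proj(i,O+B@[0,s*.018,.119+z])-[220,0])*3.6,1) for s in(1,-1)])
E
```

```text
-0.15 True val 0.07285782357318848 F bay [-1.9 16.1  5.1] w 0.0003 t 44.1583
-0.15 True val 0.06430650952206682 F bay [ -3.2 -10.2   5.3] w 0.0 t 47.1833
[ 0.40290048 -0.36363345  0.38548249] 48.5333
1 0 [206.3 167.7]
1 0.03 [206.3 159.9]
1 0.06 [206.3 152. ]
-1 0 [206.7 655.8]
-1 0.03 [206.7 662.3]
-1 0.06 [206.7 668.8]
0 [array([206.6, 343.7]), array([206.7, 509.8])]
0.006 [array([206.5, 340.3]), array([206.7, 510.2])]
```

View pics/f3c.png

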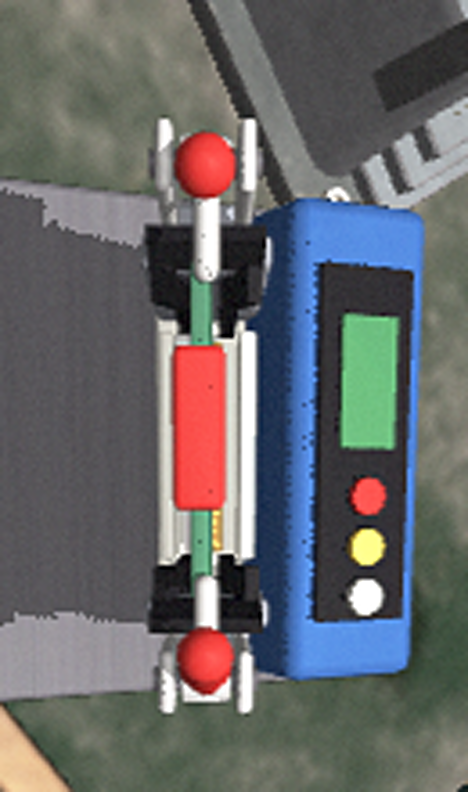

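```bash
python3 - <<'E'
from lev import *
x=robot.camera("top")[:,:,::-1];crop(x,60,150,460,280,2,"pics/topf.png")
E
```

```text
(no output)
```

View pics/topf.png

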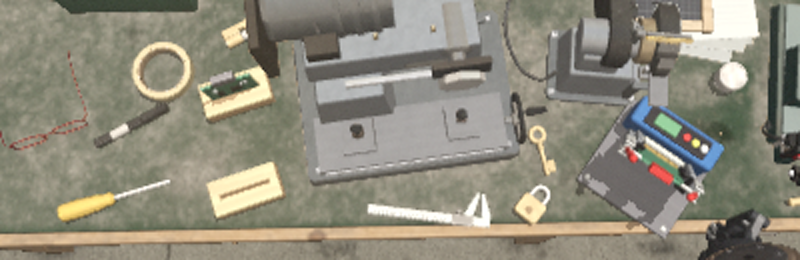

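The top view shows stand A empty, the grey card in place, the card seated in the coder with both levers inward, and the loose items where they were. I'm handing in.

```bash
python3 - <<'E'
from bench import robot
robot.close_job()
E
```

```text
the job is handed in; nothing more can be done
```

The red-grip card is in the coder with both levers closed on it, and I handed the job in at about 49 s of the 72 s. I have no verdict, because `close_job` reports none.

- **Card:** I lifted it from its stand, carried it high round the front of the grey machine and slid it down the guides. It met the contacts with its foot at about 6 to 6.7 mm, felt twice with a 4 to 5 N limit. Then I let go.
- **Levers:** I closed the left one to half stroke, then the right fully, then the left fully. I did it in turns so the card would not cock in the guides.
- **Failed push:** my first push on the left lever jammed at about 15 N because the fingers leaned the wrong way. I backed off and pushed again with the hand lined up with the guides.

**Last checks:**
- **Lever end stops:** neither lever gave more than about 0.01 rad under confirming pushes of up to 18 N.
- **Lever angles:** the images put both lever ends within about 0.02 rad of fully closed. The finger positions read 0.06 to 0.07 rad at the same stops. I take that as an offset in my finger model, because the images and the hard stops agree.
- **Card seating:** I did not measure the card's final depth precisely. I judged it from the lever positions and how it looks in the bay.
- **Bench:** the top view shows the grey-grip card and the loose things I could see where they were. The gripper was clear, reading about 0.7 N, which is sensor noise.

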